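# Shift the sliding sample carriers to seat the round sample in the gauging corner

### The job

Slide the carriers in the tray one at a time, each into the space that is empty, so that the one with the round sample takes the place of the square sample's in the gauging corner (the corner with the two stop screws). Push it along until it is fully home on the stop screw ahead of it and press it there with about 10 N for half a second, then let go; the other two carriers must be left each fully in a place of its own. Never lift or tip a carrier or push it against the tray's walls or a stop screw with more than 18 N, and leave the bush and the hexagon key lying beside the tray where they are.

Things in the scene. Friction and masses are not known exactly. Their poses are not given: they have to be found in the camera images.
- tray: Square aluminium tray fixed to the table, 149 x 149 mm, 24.5 mm high, with 2 x 2 places on a 58.5 mm pitch, no partitions; origin at the centre of its underside, x, y along its sides. Floor 6 mm thick, inner wall faces 58.5 mm from the centre. A lip 21.5 to 24.5 mm above the table overhangs the inside by 4 mm all round and keeps the carriers in. Gauging corner at +x, +y.
- walls: The tray's four walls, 6 to 21.5 mm above the table, with the two stop screws; the same origin and axes as the tray. Rigid: a fast push on them rises past 18 N within a millimetre or a few.
- stop_x: Dark block outside the +x wall at the gauging corner; its rigid 8 mm stop screw points along tray -x, 13 mm above the table. Listed point fixed in the tray at (0, 29.25, 0) mm, not on the screw. How far the screw stands in differs from job to job and is not given: a carrier pushed to +x meets it when its centre is 0.25 to 8.25 mm past the centre of the place, to be found by feel.
- stop_y: The same on the +y wall, its screw pointing along the tray's -y, set separately; listed point at (29.25, 0, 0) mm in the tray. It too stops a carrier between 0.25 and 8.25 mm past the centre of the place, towards +y.
- cell_gauge (a point): Point on the tray's floor (6 mm above the table) at the centre of the place in the gauging corner (tray x, y = +29.25, +29.25 mm). Its two outer walls are cut back 10 mm under the lip, a stop screw passing through each. The square sample's carrier stands here at the start.
- cell_side_a (a point): Point on the tray's floor (6 mm above the table) at the centre of the place beside the gauging corner at tray x, y = -29.25, +29.25 mm.
- cell_side_b (a point): Point on the tray's floor (6 mm above the table) at the centre of the place beside the gauging corner at tray x, y = +29.25, -29.25 mm.
- cell_opposite (a point): Point on the tray's floor (6 mm above the table) at the centre of the place diagonally opposite the gauging corner (tray x, y = -29.25, -29.25 mm), empty at the start. The round sample's and the bar's carriers start in the two side places, either way round.
- carrier_round_grip (a point): Centre of the sample on a loose carrier: a plain steel cylinder 24 mm in diameter with four small flats 24 mm apart facing along x and y, 38 mm tall, top 58 mm above the table, fixed in the middle of a grey base 57 x 57 x 14 mm with rounded corners on slippery glide pads; about 0.35 kg. The point is 33 mm above the carrier's underside, 39 mm above the table; axes along the base's edges, parallel to the tray's. Two carriers side by side have 3 mm of play.
- carrier_square_grip (a point): Centre of the sample on a loose carrier: a plain steel prism 24 x 24 mm in plan, 38 mm tall, top 58 mm above the table, fixed in the middle of a grey base 57 x 57 x 14 mm with rounded corners on slippery glide pads; about 0.35 kg. The point is 33 mm above the carrier's underside, 39 mm above the table; axes along the base's edges, parallel to the tray's. Two carriers side by side have 3 mm of play.
- carrier_bar_grip (a point): Centre of the sample on a loose carrier: a plain steel bar, 12 mm along the carrier's x axis by 32 mm along its y axis, 38 mm tall, top 58 mm above the table, fixed in the middle of a grey base 57 x 57 x 14 mm with rounded corners on slippery glide pads; about 0.35 kg. The point is 33 mm above the carrier's underside, 39 mm above the table; axes along the base's edges, parallel to the tray's. Two carriers side by side have 3 mm of play.
- bush: Bystander: turned aluminium bush with a flange, 58 mm across, 16 mm high, lying loose near the tray; origin at the centre of its underside.
- hex_key: Bystander: dark hexagon key, 30 x 89 x 7 mm, lying loose near the tray; origin at the centre of its underside.
Not all that is in view belongs to the job. Leave any yellow look-alike of the part that bears carrier_round_grip alone. What is shaped like the part that bears carrier_bar_grip but brown is not meant.

How it is judged (in metres and radians):
On the way, in this order (a step that is already met when the one before it is completed fails the run):
1. the square sample's carrier has left the gauging corner and stands in a place beside or opposite it (within 6 mm of the centre) ((horizontal distance between carrier_square_grip and cell_side_a below 0.006 m or horizontal distance between carrier_square_grip and cell_side_b below 0.006 m or horizontal distance between carrier_square_grip and cell_opposite below 0.006 m)), for 0.1 s.
2. the round sample's carrier, in the gauging corner, is pressed on a stop screw with more than 6 N for 0.2 s (horizontal distance between carrier_round_grip and cell_gauge below 0.013 m and (contact force between carrier_round and stop_x above 6 N or contact force between carrier_round and stop_y above 6 N)), for 0.2 s.
At the end, for the whole second after the job is handed in: the round sample's carrier rests in the gauging corner (within 13 mm of the place's centre, which takes in every setting of the stop screws), the other two each within 6 mm of the centre of another place, all at rest and let go (horizontal distance between carrier_round_grip and cell_gauge below 0.013 m and (horizontal distance between carrier_square_grip and cell_side_a below 0.006 m or horizontal distance between carrier_square_grip and cell_side_b below 0.006 m or horizontal distance between carrier_square_grip and cell_opposite below 0.006 m) and (horizontal distance between carrier_bar_grip and cell_side_a below 0.006 m or horizontal distance between carrier_bar_grip and cell_side_b below 0.006 m or horizontal distance between carrier_bar_grip and cell_opposite below 0.006 m) and linear speed of each of carrier_round, carrier_square, carrier_bar below 0.01 m/s); the robot touches nothing.
It fails at once if a carrier is pushed against the tray's walls or a stop screw with more than 18 N (contact force between any of carrier_round, carrier_square, carrier_bar and walls above 18 N).
It fails at once if a carrier is lifted out (more than 10 mm) or tipped (more than 0.2 rad) (z of any of carrier_round_grip, carrier_square_grip, carrier_bar_grip in the frame of tray above 0.049 m or angle between any of carrier_round_grip, carrier_square_grip, carrier_bar_grip's own z axis and vertical above 0.2 rad).
It fails at once if the bush beside the tray is moved more than 15 mm (distance of bush from where it was at the start of the episode above 0.015 m).
It fails at once if the hexagon key beside the tray is moved more than 15 mm (distance of hex_key from where it was at the start of the episode above 0.015 m).
It also fails if it takes over 72 s, if anything falls off the work surface, if the arm or the gripper's body presses on something with over 40 N, if the wrist force passes 120 N, or if a joint passes its speed limit or range.

### The arm

A 6-joint arm with a two-finger parallel gripper is mounted at the origin on a cart in front of the work surface, level with it; the furniture and walls round the work are solid. World frame = base frame: x ahead of the robot, y to its left, z up, the work surface at z = 0. Lengths are in mm, angles in degrees, forces in N, time in s.
With the tool pointing down it reaches from about 350 to 850 mm from the base axis. Payload 8.1 kg.
Tool frame: the origin (TCP) lies at the very end of the fingers, on their centre line; the grasp point (between the pads) lies 19 mm behind it; z points along the fingers, x is the direction in which the jaws open and shut, and the axes are right-handed (so a half turn about z gives the same grasp; the last joint's range is limited). The gripper opens to 93 mm and grips with 3 to 60 N. Pads are 15 mm wide; open, the fingers measure 128 mm over their backs; the gripper's body (75 mm by 188 mm) begins 65 mm behind the grasp point.
Start: joints at [-81.383, 7.471, 85.268, -0, 87.261, -4.893], TCP at [140.193, -583.396, 218.635] pointing down, gripper open.
Joint ranges: [-169.43, 169.43], [-51.17, 129.36], [1.28, 143.12], [-76.62, 256.62], [0, 156.53], [-152.29, 152.29]. Speed limits (degrees/s): [136.94, 136.94, 159.86, 180, 180, 180].

### API

Orientations are given as [roll, pitch, yaw] about the fixed x, y, z axes, in that order (R = Rz(yaw) Ry(pitch) Rx(roll)).
In Python, from station import * gives the robot as it stands.
- The arm moves only by the tool carry_out, never from a script. Its argument "commands" is a list of rows, each a list of 6 numbers: the shift along the tool's x, y, z in m, then the turn, a rotation vector about the tool's x, y, z in degrees. In form: [[dx, dy, dz, wx, wy, wz], ...]. A call has 1 to 20 rows; each row is the pose to reach, as a shift and turn from the pose commanded when the call began, along the tool's axes at that moment; what a row does not reach only later rows make up. A row lasts 1/12 s, in which the tool goes at most 41.7 mm and 7.16 degrees, less where a joint would pass 70% of its speed; a pose out of reach is approached as far as the arm can. A call with a gripper value outside its range is refused whole. "hand" is the finger opening in m, from 0 to 0.093, set as the call begins (left out, the last holds). The fingers move at their own pace and stop on an object; "grip_force" is the grip in N (left out, the last holds). Time passes only in rows, so rows that repeat a pose let the fingers close. It gives the time, the measured TCP pose, the force and the opening at its end, in the units of the state.
- observe(): the state, without advancing time (a new reading comes with each control period).
- camera(name): name is "side" or "top"; returns the picture (420x560x3 uint8, red, green, blue); there is no depth.
- calibration(name): a dict with "fov_y" (degrees; the focal length in pixels is half the picture's height over the tangent of half this angle, whatever the lens; pixels are square), "cx", "cy" (the principal point, pixels), "k1" (the pictures are not rectified: a ray, as slopes to the right and down, at radius r is drawn at 1 + k1 r^2 times it, then the intrinsics apply), "rvec" (rotation vector, rad) and "tvec" (3), from world to camera coordinates, as OpenCV has them. Camera axes: x right, y down, z forward; pixel columns grow to the right and rows downward; lengths in mm; the calibration is good to about 2 mm. A picture is of the moment at which its call begins. calibration takes no time and is no camera call.
- close_job(): hands the job in, once; it reports no verdict.
The state is a dict: "time_s": time; "joint_pos": joint angles; "qvel": joint speeds; "joint_efforts": joint torques, N m; "tool_pos": TCP position; "ee_rot": TCP orientation; "force": force on the tool from outside, world axes, zero at the start; "ft_torque": the same for the moment, N m; "finger_gap": opening from 0.0 (shut) to 1.0 (fully open).
Only numpy, scipy, OpenCV 4.12 (cv2) and the standard library are available. Lean on these libraries where they do the work, as an engineer would, in place of code of your own. Each camera call takes 0.05 s, during which the arm holds its last target.

## Working session

There is one attempt and no reset: what is moved stays moved. The work goes in short steps, Python scripts to look and compute and a tool call to move; the robot and the scene stay as the last step left them, time stands still between calls to the robot, and variables do not carry over. Pictures are saved under pics/ and viewed, and the job is handed in when it is done.

Besides the shell and the picture viewer there is one more tool, called after "Call:" as name(argument=value, ...) on one line, values as JSON. carry_out: Moves the arm, as the interface text tells. Its arguments: {"type":"object","properties":{"commands":{"type":"array"},"hand":{"type":"number"},"grip_force":{"type":"number"}},"required":["commands"]}

```bash
mkdir -p pics; ls; python3 - <<'E'
from station import *
import cv2
print(observe())
for n in("side","top"):
    print(calibration(n)); cv2.imwrite(f"pics/{n}0.png",cv2.cvtColor(camera(n),cv2.COLOR_RGB2BGR))
E
```

```text
pics
{'time_s': 0.0, 'joint_pos': array([-8.13827121e+01,  7.51358177e+00,  8.53286308e+01, -2.00133771e-03,
        8.72609900e+01, -4.89352695e+00]), 'qvel': array([-0.01040751, -0.0636308 , -0.01076708,  0.04648841, -0.05878528,
        0.01736471]), 'joint_efforts': array([ 1.79442675e-03, -5.59847403e+01, -4.91749191e+01,  7.70273223e-02,
        3.60258424e-02, -1.36562662e-04]), 'tool_pos': array([ 140.09698384, -582.83712807,  217.60957091]), 'ee_rot': array([-1.79993188e+02,  1.02996933e-01, -7.64890816e+01]), 'force': array([-0.96068729,  0.30239542, -0.53950809]), 'ft_torque': array([-0.00301236, -0.02882656, -0.01786762]), 'finger_gap': 0.9982495111332524}
{'fov_y': 54.53500350491453, 'cx': 278.8091281958827, 'cy': 215.16840000010964, 'k1': -0.04129171541431439, 'rvec': array([ 1.92569282, -0.36604145,  0.26053212]), 'tvec': array([-520.7204406 ,  130.33702847,  669.81900926])}
{'fov_y': 51.659012103600276, 'cx': 273.57151928016657, 'cy': 205.11453098898372, 'k1': -0.0764752086631847, 'rvec': array([ 2.16034653, -2.0534244 ,  0.22028043]), 'tvec': array([-23.90163303, 567.36159689, 791.61591882])}
```

View pics/top0.png

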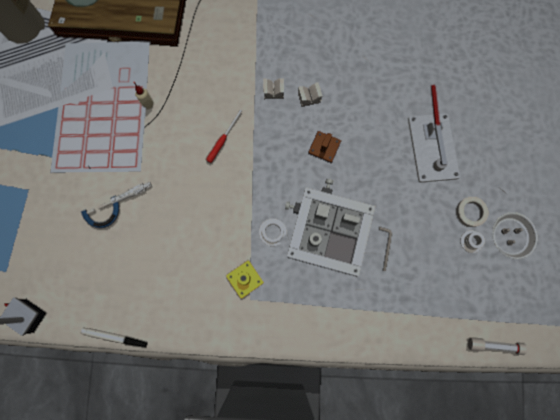

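View pics/side0.png

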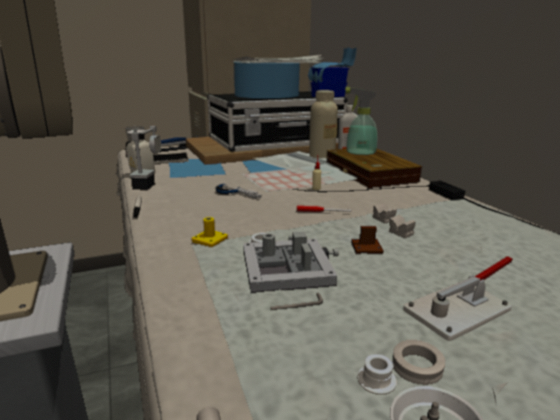

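The top view shows the tray at about (333,231) with stop blocks at (328,185) and (291,207). The yellow look-alike is at (243,279) and the brown one at (324,147). I'll take a close crop next.

```bash
cat > h.py <<'E'
import numpy as np,cv2
from station import *
def cam(n):
    c=calibration(n);f=210/np.tan(np.radians(c['fov_y']/2));R=cv2.Rodrigues(np.array(c['rvec']))[0]
    return c,f,R,np.array(c['tvec'])
def ray(n,px):
    c,f,R,t=cam(n);K=np.array([[f,0,c['cx']],[0,f,c['cy']],[0,0,1.]])
    # model: drawn = s*(1+k1 r^2), standard OpenCV distortion with k1
    u=cv2.undistortPoints(np.array(px,float).reshape(-1,1,2),K,np.array([c['k1'],0,0,0.]))[:,0]
    d=np.c_[u,np.ones(len(u))]@R; o=-R.T@t
    return o,d
def plane(n,px,z):
    o,d=ray(n,px); return o+d*((z-o[2])/d[:,2])[:,None]
def proj(n,P):
    c,f,R,t=cam(n);K=np.array([[f,0,c['cx']],[0,f,c['cy']],[0,0,1.]])
    return cv2.projectPoints(np.array(P,float).reshape(-1,1,3),np.array(c['rvec']),t,K,np.array([c['k1'],0,0,0.]))[0][:,0]
def snap(n,name):
    im=cv2.cvtColor(camera(n),cv2.COLOR_RGB2BGR); cv2.imwrite(f"pics/{name}.png",im); return im
def crop(im,x0,y0,x1,y1,name,s=6):
    cv2.imwrite(f"pics/{name}.png",cv2.resize(im[y0:y1,x0:x1],None,fx=s,fy=s,interpolation=cv2.INTER_CUBIC))
E
python3 - <<'E'
from h import *
t=cv2.imread("pics/top0.png");crop(t,270,170,400,280,"topc0",6)
t=cv2.imread("pics/side0.png");crop(t,235,220,345,295,"sidec0",7)
print(plane("top",[(333,231),(243,279),(324,147)],24.5))
E
```

```text
[[ 528.12227019 -117.75591078   24.5       ]
 [ 422.95994631   58.16692891   24.5       ]
 [ 706.63245907  -94.93417735   24.5       ]]
```

View pics/topc0.png

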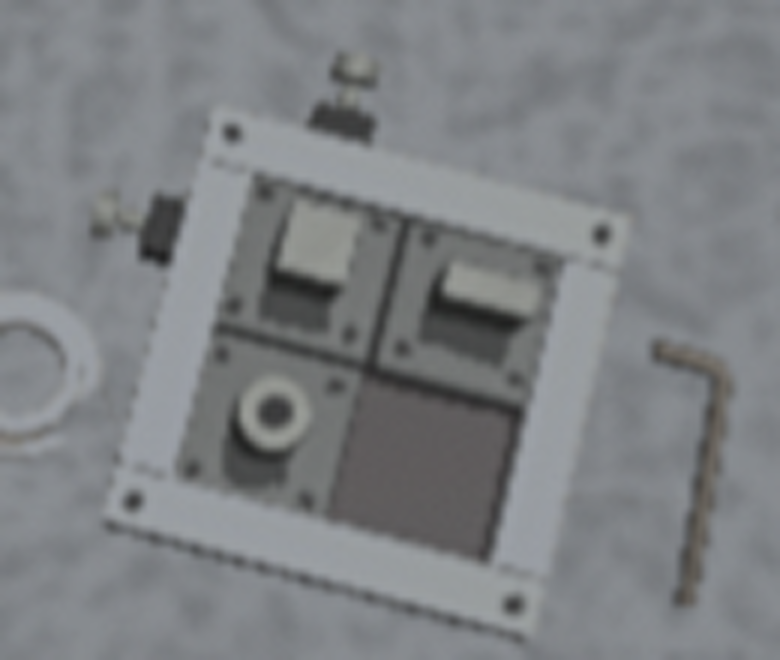

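View pics/sidec0.png

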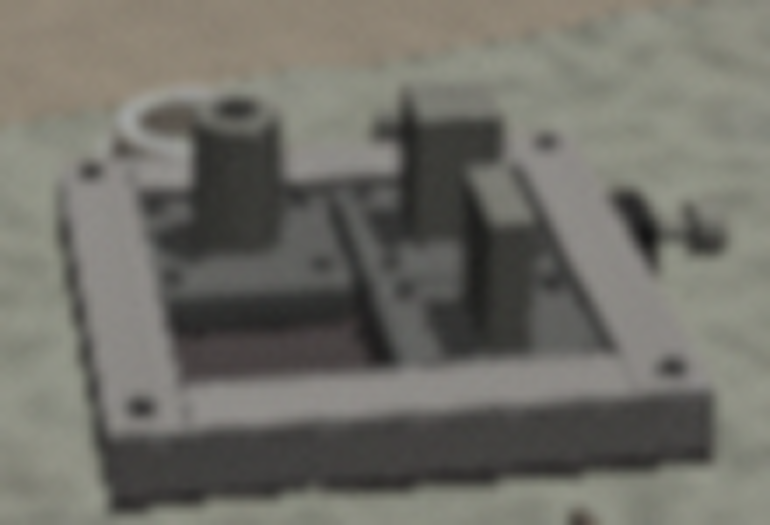

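The close crop fixes the choice. The stop blocks mark the gauging corner at the upper left, holding the square at crop (315,245). The bar is at (485,290) on side_b (+x,-y), and the grey round is at (272,412) on side_a. The empty place is at lower right. The yellow round and the brown bar look-alikes are outside the tray. Next I measure the tray from its 4 dark corner holes in both views, with the sample tops as a check.

```bash
cat >> h.py <<'E'
def holes(im,pts,r=3):
    g=cv2.cvtColor(im,cv2.COLOR_BGR2GRAY).astype(float);out=[]
    for x,y in pts:
        for _ in range(3):
            xi,yi=int(round(x)),int(round(y));w=g[yi-r:yi+r+1,xi-r:xi+r+1]
            m=np.clip(np.percentile(w,60)-w-8,0,None);Y,X=np.mgrid[yi-r:yi+r+1,xi-r:xi+r+1]
            x,y=(m*X).sum()/m.sum(),(m*Y).sum()/m.sum()
        out.append((x,y))
    return np.array(out)
E
python3 - <<'E'
from h import *
t=cv2.imread("pics/top0.png");s=cv2.imread("pics/side0.png")
# order ++ , +-, --, -+
tp=[(270+x/6,170+y/6) for x,y in[(232,132),(600,234),(513,603),(133,500)]]
sp=[(235+x/7,220+y/7) for x,y in[(545,143),(672,367),(140,407),(90,172)]]
ht=holes(t,tp);hs=holes(s,sp,2);print(ht,hs)
for n,h in(("top",ht),("side",hs)):
    P=plane(n,h,24.5);c=P.mean(0)
    dx=P[0]+P[1]-P[2]-P[3];dy=P[0]+P[3]-P[1]-P[2]
    print(n,P[:,:2].round(1),c.round(2),"yaw",np.degrees(np.arctan2(dx[1],dx[0])),np.degrees(np.arctan2(-dy[0],dy[1])),"sides",[np.linalg.norm(P[i]-P[i-1]).round(1) for i in range(4)])
# triangulate
o1,d1=ray("top",ht);o2,d2=ray("side",hs)
for a,b in zip(d1,d2):
    A=np.c_[a,-b];k=np.linalg.lstsq(A,o2-o1,rcond=None)[0];p,q=o1+a*k[0],o2+b*k[1];print(((p+q)/2).round(1),np.linalg.norm(p-q).round(2))
E
```

```text
[[308.243083   191.743083  ]
 [369.78957529 208.64285714]
 [355.1644196  270.36435383]
 [291.68664384 253.10616438]] [[312.54545455 239.80969697]
 [330.56521739 272.06324111]
 [254.69680851 277.78014184]
 [247.48960931 243.99584372]]
top [[ 607.4  -64.8]
 [ 578.2 -192.5]
 [ 451.  -163.9]
 [ 479.2  -36. ]] [ 528.96 -114.3    24.5 ] yaw -12.652185491099754 -12.662990374002876 sides [np.float64(131.4), np.float64(131.0), np.float64(130.4), np.float64(131.1)]
side [[ 609.2  -62. ]
 [ 580.5 -190.1]
 [ 452.7 -161.4]
 [ 481.   -33.9]] [ 530.87 -111.85   24.5 ] yaw -12.496199397034331 -12.574921157609426 sides [np.float64(131.2), np.float64(131.2), np.float64(131.0), np.float64(130.6)]
[607.4 -64.8  25.9] 0.68
[ 578.5 -192.4   26. ] 1.22
[ 451.4 -163.8   26. ] 1.05
[479.7 -36.1  25.6] 1.26
```

```bash
cat >> h.py <<'E'
C=np.array([529.9,-113.1]);YAW=-12.6
ex=np.array([np.cos(np.radians(YAW)),np.sin(np.radians(YAW))]);ey=np.array([-ex[1],ex[0]])
def tw(x,y): return C+x*ex+y*ey
def tool():
    o=observe();y=np.radians(o['ee_rot'][2]);X=np.array([np.cos(y),np.sin(y)]);Y=np.array([X[1],-X[0]])
    return o,X,Y
def go(x,y,z,yaw):
    o,X,Y=tool();p=np.array(o['tool_pos']);d=tw(x,y)-p[:2]
    print("d tool mm",(d@X).round(2),(d@Y).round(2),round(p[2]-z,2),"wz",round(-(yaw-o['ee_rot'][2]),2))
def st():
    o=observe();p=np.array(o['tool_pos']);F=np.array(o['force']);r=p[:2]-C
    print("t",round(o['time_s'],2),"tray xy",(r@ex).round(2),(r@ey).round(2),"z",p[2].round(2),"rpy",np.round(o['ee_rot'],2),"F tray",(F[:2]@ex).round(2),(F[:2]@ey).round(2),F[2].round(2),"gap",round(o['finger_gap']*93,2))
E
python3 - <<'E'
from h import *
st();go(29.25,-29.25,90,-102.6)
E
```

```text
t 0.1 tray xy -277.9 -543.51 z 217.7 rpy [-1.7999e+02  9.0000e-02 -7.6490e+01] F tray 0.61 0.2 0.25 gap 93.06
d tool mm -326.59 -502.14 127.7 wz 26.11
```

Call:
carry_out(commands=[[-0.3266, -0.5021, 0.1, 0, 0, 26.1], [-0.3266, -0.5021, 0.1, 0, 0, 26.1], [-0.3266, -0.5021, 0.1, 0, 0, 26.1], [-0.3266, -0.5021, 0.1, 0, 0, 26.1], [-0.3266, -0.5021, 0.1, 0, 0, 26.1], [-0.3266, -0.5021, 0.1, 0, 0, 26.1], [-0.3266, -0.5021, 0.1, 0, 0, 26.1], [-0.3266, -0.5021, 0.1, 0, 0, 26.1], [-0.3266, -0.5021, 0.1, 0, 0, 26.1], [-0.3266, -0.5021, 0.1, 0, 0, 26.1], [-0.3266, -0.5021, 0.1, 0, 0, 26.1], [-0.3266, -0.5021, 0.1, 0, 0, 26.1], [-0.3266, -0.5021, 0.1, 0, 0, 26.1], [-0.3266, -0.5021, 0.1, 0, 0, 26.1], [-0.3266, -0.5021, 0.1, 0, 0, 26.1], [-0.3266, -0.5021, 0.1, 0, 0, 26.1], [-0.3266, -0.5021, 0.1, 0, 0, 26.1], [-0.3266, -0.5021, 0.1, 0, 0, 26.1], [-0.3266, -0.5021, 0.1, 0, 0, 26.1], [-0.3266, -0.5021, 0.1, 0, 0, 26.1]], hand=0.044, grip_force=8)

```text
time_s: 1.77
tool_pos: [551.5, -149.7, 118.9]
ee_rot: [-180.0, -0.0, -102.7]
force: [0.3, 0.6, -1.0]
finger_gap: 0.475
```

```bash
python3 - <<'E'
from h import *
st();go(29.25,-29.25,29,-102.6)
t=snap("top","top1");s=snap("side","side1");crop(t,270,140,400,280,"topc1",4);crop(s,220,130,360,310,"sidec1",3)
a=cv2.imread("pics/topc1.png");b=cv2.imread("pics/sidec1.png")
h=max(a.shape[0],b.shape[0]);f=lambda i:cv2.copyMakeBorder(i,0,h-i.shape[0],0,0,cv2.BORDER_CONSTANT)
o=np.hstack([f(a),f(b)]);print(o.shape);cv2.imwrite("pics/c1.png",o[:,:800] if 0 else cv2.resize(o,None,fx=.8,fy=.8))
E
```

```text
t 1.77 tray xy 29.12 -31.04 z 118.91 rpy [-1.7998e+02 -2.0000e-02 -1.0269e+02] F tray 0.14 0.65 -0.96 gap 44.13
d tool mm -1.79 -0.12 89.91 wz -0.09
(560, 940, 3)
```

View pics/c1.png

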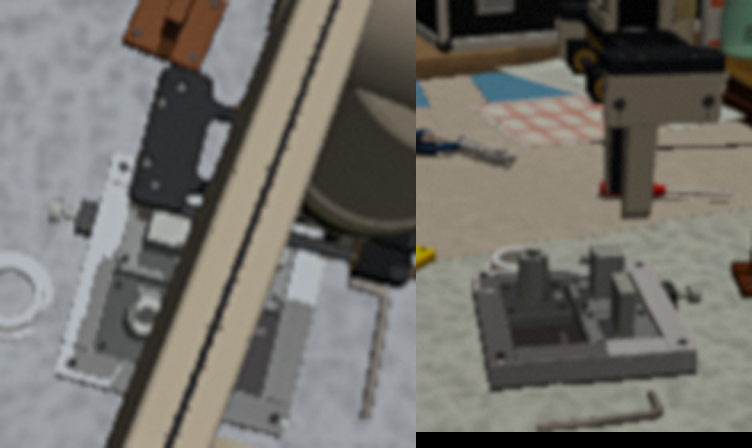

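Side view: the finger pair is directly above the bar, with the jaws along tray y. I'll descend, looking out for contact.

Call:
carry_out(commands=[[-0.0018, 0, 0.02, 0, 0, 0], [-0.0018, 0, 0.04, 0, 0, 0], [-0.0018, 0, 0.055, 0, 0, 0], [-0.0018, 0, 0.065, 0, 0, 0], [-0.0018, 0, 0.073, 0, 0, 0], [-0.0018, 0, 0.08, 0, 0, 0], [-0.0018, 0, 0.085, 0, 0, 0], [-0.0018, 0, 0.09, 0, 0, 0], [-0.0018, 0, 0.09, 0, 0, 0], [-0.0018, 0, 0.09, 0, 0, 0]])

```text
time_s: 2.7
tool_pos: [552.6, -146.8, 28.8]
ee_rot: [-180.0, 0.0, -102.6]
force: [-0.4, -0.5, 0.4]
finger_gap: 0.474
```

```bash
python3 - <<'E'
from h import *
st()
s=snap("side","side2");crop(s,220,190,360,310,"sidec2",5)
E
```

```text
t 2.7 tray xy 29.54 -27.91 z 28.82 rpy [-179.99    0.   -102.59] F tray -0.3 -0.61 0.4 gap 44.06
```

View pics/sidec2.png

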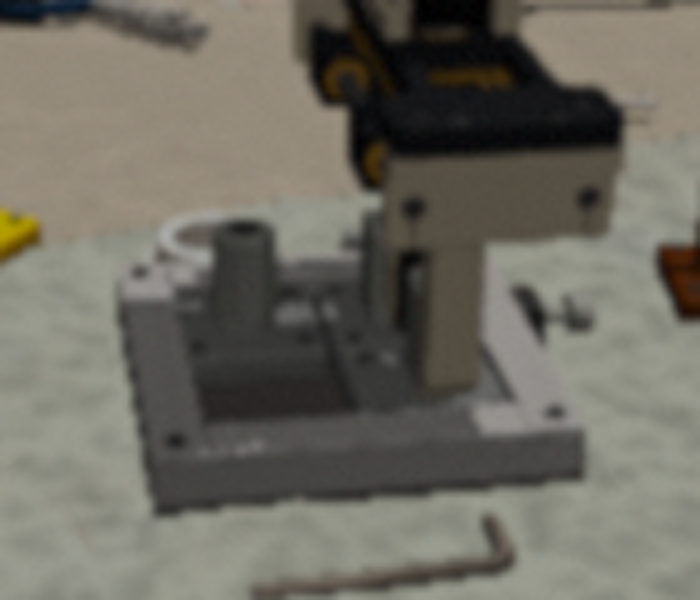

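The fingers straddle the bar with no contact. I'll close with a gentle 8 N.

Call:
carry_out(commands=[[0, 0, 0, 0, 0, 0], [0, 0, 0, 0, 0, 0], [0, 0, 0, 0, 0, 0], [0, 0, 0, 0, 0, 0], [0, 0, 0, 0, 0, 0], [0, 0, 0, 0, 0, 0], [0, 0, 0, 0, 0, 0], [0, 0, 0, 0, 0, 0]], hand=0.0, grip_force=8)

```text
time_s: 3.42
tool_pos: [552.9, -147.0, 29.1]
ee_rot: [-179.9, -0.0, -102.6]
force: [0.0, -1.4, 4.3]
finger_gap: 0.345
```

```bash
python3 -c "
from h import *
st()"
```

```text
t 3.42 tray xy 29.87 -28.08 z 29.13 rpy [-1.7994e+02 -1.0000e-02 -1.0259e+02] F tray 0.33 -1.38 4.32 gap 32.06
```

Gap is 32.06 mm, which confirms the bar. I'll slide it toward tray -x (tool +y), stopping short of the wall.

Call:
carry_out(commands=[[0, 0.002, 0, 0, 0, 0], [0, 0.005, 0, 0, 0, 0], [0, 0.009, 0, 0, 0, 0], [0, 0.013, 0, 0, 0, 0], [0, 0.017, 0, 0, 0, 0], [0, 0.021, 0, 0, 0, 0], [0, 0.025, 0, 0, 0, 0], [0, 0.029, 0, 0, 0, 0], [0, 0.033, 0, 0, 0, 0], [0, 0.037, 0, 0, 0, 0], [0, 0.041, 0, 0, 0, 0], [0, 0.045, 0, 0, 0, 0], [0, 0.048, 0, 0, 0, 0], [0, 0.051, 0, 0, 0, 0], [0, 0.053, 0, 0, 0, 0], [0, 0.054, 0, 0, 0, 0], [0, 0.054, 0, 0, 0, 0]])

```text
time_s: 4.83
tool_pos: [499.4, -134.9, 29.0]
ee_rot: [-180.0, -0.0, -102.6]
force: [0.3, -1.3, 8.6]
finger_gap: 0.346
```

```bash
python3 -c "
from h import *
st()
s=snap('side','side3');crop(s,220,190,360,310,'sidec3',5)"
```

```text
t 4.83 tray xy -25.05 -27.95 z 29.01 rpy [-180.     -0.   -102.59] F tray 0.56 -1.18 8.61 gap 32.14
```

View pics/sidec3.png

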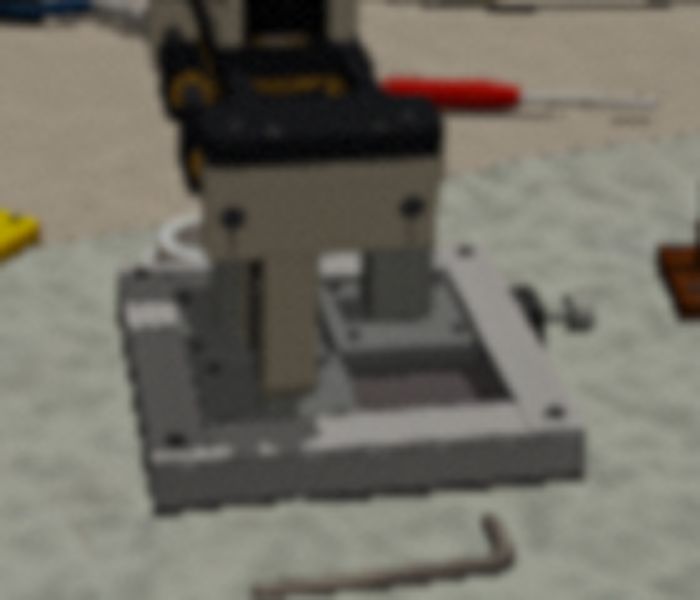

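The bar carrier is now across in the opposite place. I'll feel slowly for the wall and ease z by 0.5 mm.

Call:
carry_out(commands=[[0, 0.0003, -0.0002, 0, 0, 0], [0, 0.0006, -0.0004, 0, 0, 0], [0, 0.0009, -0.0005, 0, 0, 0], [0, 0.0012, -0.0005, 0, 0, 0], [0, 0.0015, -0.0005, 0, 0, 0], [0, 0.0018, -0.0005, 0, 0, 0], [0, 0.0021, -0.0005, 0, 0, 0], [0, 0.0024, -0.0005, 0, 0, 0], [0, 0.0027, -0.0005, 0, 0, 0], [0, 0.003, -0.0005, 0, 0, 0], [0, 0.0033, -0.0005, 0, 0, 0], [0, 0.0035, -0.0005, 0, 0, 0]])

```text
time_s: 5.88
tool_pos: [496.3, -134.2, 29.1]
ee_rot: [180.0, 0.0, -102.6]
force: [1.4, 0.5, 4.9]
finger_gap: 0.345
```

```bash
python3 -c "
from h import *
st()"
```

```text
t 5.88 tray xy -28.17 -27.92 z 29.09 rpy [ 179.99    0.   -102.59] F tray 1.3 0.8 4.89 gap 32.1
```

Call:
carry_out(commands=[[0, 0.0002, 0, 0, 0, 0], [0, 0.0004, 0, 0, 0, 0], [0, 0.0006, 0, 0, 0, 0], [0, 0.0008, 0, 0, 0, 0], [0, 0.001, 0, 0, 0, 0], [0, 0.0012, 0, 0, 0, 0]])

```text
time_s: 6.38
tool_pos: [495.2, -134.0, 29.1]
ee_rot: [180.0, 0.0, -102.6]
force: [1.2, -0.8, 4.7]
finger_gap: 0.344
```

```bash
python3 -c "
from h import *
st()"
```

```text
t 6.38 tray xy -29.35 -27.94 z 29.13 rpy [ 180.      0.   -102.59] F tray 1.3 -0.51 4.68 gap 31.96
```

Call:
carry_out(commands=[[0, 0.0002, 0, 0, 0, 0], [0, 0.0004, 0, 0, 0, 0], [0, 0.0006, 0, 0, 0, 0], [0, 0.0008, 0, 0, 0, 0], [0, 0.001, 0, 0, 0, 0]])

```text
time_s: 6.8
tool_pos: [494.9, -133.9, 29.3]
ee_rot: [-179.9, -0.0, -102.6]
force: [6.2, -1.3, 0.6]
finger_gap: 0.341
```

```bash
python3 -c "
from h import *
st()"
```

```text
t 6.8 tray xy -29.65 -27.95 z 29.26 rpy [-179.92   -0.   -102.59] F tray 6.33 0.06 0.57 gap 31.75
```

Wall contact at about 6 N, so the bar is home. While that rests, I measure the square and round tops from the first pictures.

```bash
python3 - <<'E'
from h import *
t=cv2.imread("pics/top0.png");g=cv2.cvtColor(t,cv2.COLOR_BGR2GRAY)
for nm,(cx,cy),m in(("sq",(323,211),12),("bar",(351,218),12),("rd",(315,238),10)):
    w=cv2.resize(g[cy-m:cy+m,cx-m:cx+m],None,fx=4,fy=4,interpolation=cv2.INTER_CUBIC)
    th=(np.percentile(w,97)+np.percentile(w,50))/2
    n,l,s,c=cv2.connectedComponentsWithStats((w>th).astype(np.uint8));k=1+np.argmax(s[1:,4])
    cn=cv2.findContours((l==k).astype(np.uint8),cv2.RETR_EXTERNAL,cv2.CHAIN_APPROX_NONE)[0][0]
    q=cv2.minAreaRect(cn);p=((np.array(q[0])+.5)/4-.5)+[cx-m,cy-m];mm=cv2.moments(cn)
    P=plane("top",[p],58)[0,:2]-C;print(nm,p,q[1],q[2],"tray",(P@ex).round(1),(P@ey).round(1))
E
```

```text
sq [322.94103813 209.76886654] (43.955379486083984, 42.44440841674805) 15.945395469665527 tray 28.8 27.5
bar [352.5   208.375] (22.0, 79.0) 90.0 tray 47.1 -28.2
rd [315.37500095 238.        ] (44.547725677490234, 43.133514404296875) 45.0 tray -29.4 28.0
```

Call:
carry_out(commands=[[0, -0.0004, 0, 0, 0, 0], [0, -0.0008, 0, 0, 0, 0], [0, -0.0008, 0, 0, 0, 0], [0, -0.0008, 0, 0, 0, 0], [0, -0.0008, 0, 0, 0, 0]], hand=0.044)

```text
time_s: 7.22
tool_pos: [494.4, -133.7, 28.6]
ee_rot: [179.9, 0.0, -102.6]
force: [-0.5, 0.5, 0.7]
finger_gap: 0.472
```

```bash
python3 -c "
from h import *
st();go(29.25,29.25,80,-12.6)"
```

```text
t 7.22 tray xy -30.15 -27.9 z 28.65 rpy [ 1.7992e+02  1.0000e-02 -1.0259e+02] F tray -0.61 0.33 0.75 gap 43.85
d tool mm -57.14 -59.41 -51.35 wz -89.99
```

Call:
carry_out(commands=[[0, 0, -0.02, 0, 0, 0], [0, 0, -0.045, 0, 0, 0], [0, 0, -0.052, 0, 0, 0], [-0.02, -0.02, -0.052, 0, 0, -7], [-0.0564, -0.0594, -0.052, 0, 0, -14], [-0.0564, -0.0594, -0.052, 0, 0, -21], [-0.0564, -0.0594, -0.052, 0, 0, -28], [-0.0564, -0.0594, -0.052, 0, 0, -35], [-0.0564, -0.0594, -0.052, 0, 0, -42], [-0.0564, -0.0594, -0.052, 0, 0, -49], [-0.0564, -0.0594, -0.052, 0, 0, -56], [-0.0564, -0.0594, -0.052, 0, 0, -63], [-0.0564, -0.0594, -0.052, 0, 0, -70], [-0.0564, -0.0594, -0.052, 0, 0, -77], [-0.0564, -0.0594, -0.052, 0, 0, -84], [-0.0564, -0.0594, -0.052, 0, 0, -90], [-0.0564, -0.0594, -0.052, 0, 0, -90], [-0.0564, -0.0594, -0.052, 0, 0, -90]], hand=0.038)

```text
time_s: 8.72
tool_pos: [565.0, -91.8, 80.7]
ee_rot: [180.0, 0.0, -12.8]
force: [-1.1, -0.2, 0.2]
finger_gap: 0.408
```

```bash
python3 -c "
from h import *
st();go(29.25,28.5,29.5,-12.6)
s=snap('side','side4');crop(s,220,150,360,310,'sidec4',4)
s=snap('top','top4');crop(s,270,150,400,280,'topc4',4)"
```

```text
t 8.72 tray xy 29.64 28.45 z 80.69 rpy [ 1.800e+02  3.000e-02 -1.278e+01] F tray -1.0 -0.39 0.19 gap 37.92
d tool mm -0.39 -0.05 51.19 wz -0.18
```

View pics/sidec4.png

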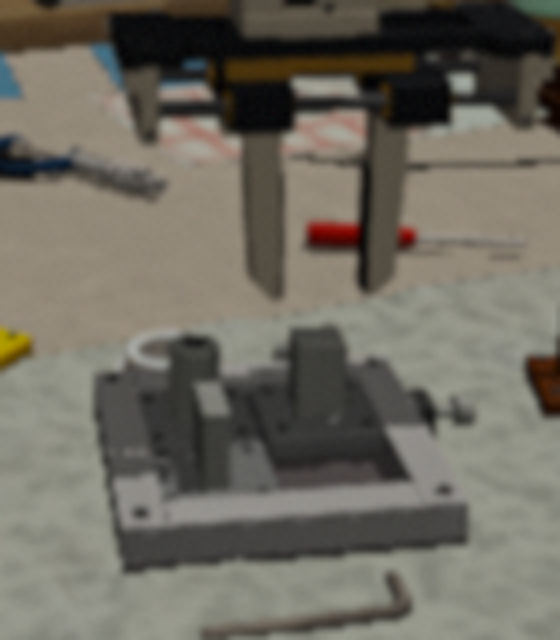

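The bar stands against the wall in the opposite place, side_b is empty, and the fingers are spread above the square. I'll descend and grip.

Call:
carry_out(commands=[[-0.0002, 0, 0.015, 0, 0, 0], [-0.0002, 0, 0.027, 0, 0, 0], [-0.0002, 0, 0.036, 0, 0, 0], [-0.0002, 0, 0.043, 0, 0, 0], [-0.0002, 0, 0.048, 0, 0, 0], [-0.0002, 0, 0.051, 0, 0, 0], [-0.0002, 0, 0.051, 0, 0, 0]])

```text
time_s: 9.4
tool_pos: [564.6, -91.7, 29.3]
ee_rot: [-180.0, 0.1, -12.6]
force: [-0.6, 0.2, -0.1]
finger_gap: 0.407
```

Call:
carry_out(commands=[[0, 0, 0, 0, 0, 0], [0, 0, 0, 0, 0, 0], [0, 0, 0, 0, 0, 0], [0, 0, 0, 0, 0, 0], [0, 0, 0, 0, 0, 0], [0, 0, 0, 0, 0, 0], [0, 0, 0, 0, 0, 0], [0, 0, 0, 0, 0, 0]], hand=0.0, grip_force=8)

```text
time_s: 10.07
tool_pos: [565.6, -91.9, 30.7]
ee_rot: [180.0, -0.1, -12.6]
force: [-0.6, 0.1, 4.5]
finger_gap: 0.256
```

```bash
python3 -c "
from h import *
st()"
```

```text
t 10.07 tray xy 30.2 28.45 z 30.71 rpy [ 1.800e+02 -6.000e-02 -1.259e+01] F tray -0.62 0.01 4.51 gap 23.82
```

Gap is 23.8 mm, the 24 mm square. I'll slide it toward tray -y (tool +y).

Call:
carry_out(commands=[[0, 0.002, -0.0003, 0, 0, 0], [0, 0.005, -0.0005, 0, 0, 0], [0, 0.009, -0.0005, 0, 0, 0], [0, 0.013, -0.0005, 0, 0, 0], [0, 0.017, -0.0005, 0, 0, 0], [0, 0.021, -0.0005, 0, 0, 0], [0, 0.025, -0.0005, 0, 0, 0], [0, 0.029, -0.0005, 0, 0, 0], [0, 0.033, -0.0005, 0, 0, 0], [0, 0.037, -0.0005, 0, 0, 0], [0, 0.041, -0.0005, 0, 0, 0], [0, 0.045, -0.0005, 0, 0, 0], [0, 0.048, -0.0005, 0, 0, 0], [0, 0.05, -0.0005, 0, 0, 0], [0, 0.052, -0.0005, 0, 0, 0], [0, 0.053, -0.0005, 0, 0, 0], [0, 0.053, -0.0005, 0, 0, 0]])

```text
time_s: 11.48
tool_pos: [553.4, -144.2, 30.7]
ee_rot: [180.0, -0.0, -12.6]
force: [-0.8, 0.0, 4.4]
finger_gap: 0.256
```

```bash
python3 -c "
from h import *
st()
s=snap('side','side5');crop(s,220,150,360,310,'sidec5',4)"
```

```text
t 11.48 tray xy 29.7 -25.2 z 30.65 rpy [179.95  -0.   -12.6 ] F tray -0.83 -0.14 4.44 gap 23.79
```

View pics/sidec5.png

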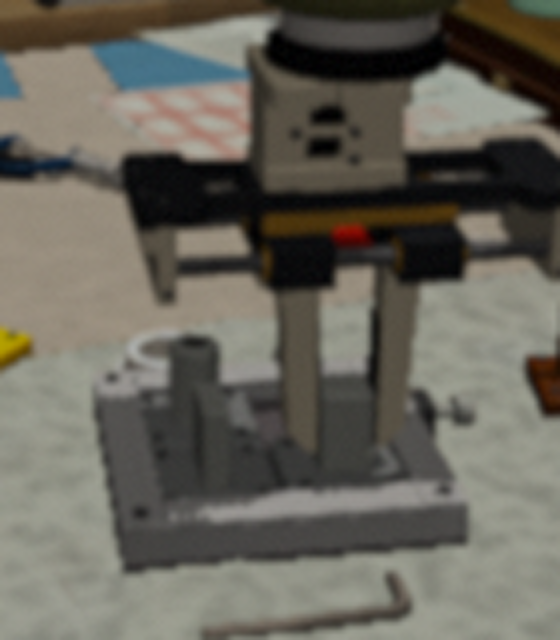

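The square carrier has moved into side_b. Now I feel for the -y wall.

Call:
carry_out(commands=[[0, 0.0003, 0, 0, 0, 0], [0, 0.0006, 0, 0, 0, 0], [0, 0.0009, 0, 0, 0, 0], [0, 0.0012, 0, 0, 0, 0], [0, 0.0015, 0, 0, 0, 0], [0, 0.0018, 0, 0, 0, 0], [0, 0.0021, 0, 0, 0, 0], [0, 0.0024, 0, 0, 0, 0], [0, 0.0027, 0, 0, 0, 0]])

```text
time_s: 12.28
tool_pos: [553.1, -145.8, 30.7]
ee_rot: [-180.0, -0.0, -12.6]
force: [0.2, 2.0, 5.3]
finger_gap: 0.259
```

```bash
python3 -c "
from h import *
st()"
```

```text
t 12.28 tray xy 29.73 -26.82 z 30.68 rpy [-179.97   -0.    -12.58] F tray -0.2 1.97 5.32 gap 24.12
```

Call:
carry_out(commands=[[0, 0.0003, 0, 0, 0, 0], [0, 0.0006, 0, 0, 0, 0], [0, 0.0009, 0, 0, 0, 0], [0, 0.0012, 0, 0, 0, 0], [0, 0.0012, 0, 0, 0, 0]])

```text
time_s: 12.7
tool_pos: [552.8, -147.0, 30.7]
ee_rot: [-180.0, -0.0, -12.6]
force: [-0.1, 2.3, 4.6]
finger_gap: 0.256
```

```bash
python3 -c "
from h import *
st()"
```

```text
t 12.7 tray xy 29.73 -28.12 z 30.68 rpy [-179.98   -0.    -12.58] F tray -0.58 2.21 4.63 gap 23.82
```

Call:
carry_out(commands=[[0, 0.0003, 0, 0, 0, 0], [0, 0.0006, 0, 0, 0, 0], [0, 0.0009, 0, 0, 0, 0], [0, 0.0012, 0, 0, 0, 0], [0, 0.0012, 0, 0, 0, 0]])

```text
time_s: 13.12
tool_pos: [552.5, -148.2, 30.7]
ee_rot: [-180.0, -0.0, -12.6]
force: [-0.8, 1.7, 3.4]
finger_gap: 0.257
```

```bash
python3 -c "
from h import *
st()
s=snap('side','side6');crop(s,220,150,360,310,'sidec6',4)"
```

```text
t 13.12 tray xy 29.75 -29.31 z 30.69 rpy [-1.7998e+02 -1.0000e-02 -1.2580e+01] F tray -1.2 1.5 3.39 gap 23.93
```

View pics/sidec6.png

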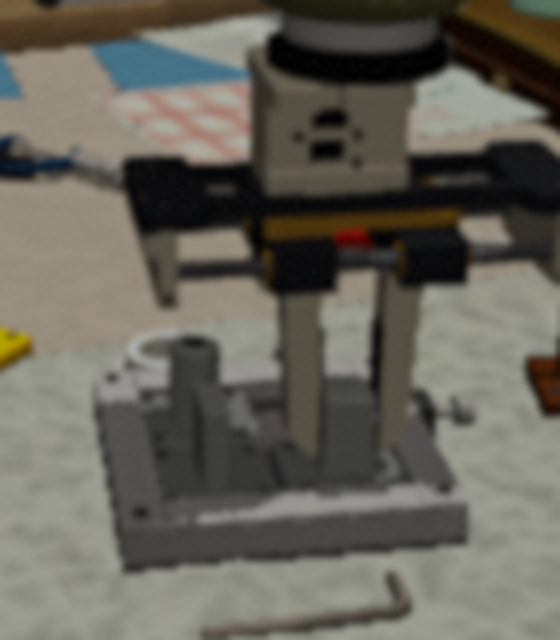

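Call:
carry_out(commands=[[0, 0.0003, 0, 0, 0, 0], [0, 0.0006, 0, 0, 0, 0], [0, 0.0009, 0, 0, 0, 0], [0, 0.0012, 0, 0, 0, 0], [0, 0.0012, 0, 0, 0, 0]])

```text
time_s: 13.58
tool_pos: [552.3, -149.4, 30.7]
ee_rot: [-180.0, -0.0, -12.6]
force: [0.8, 1.4, 4.7]
finger_gap: 0.255
```

```bash
python3 -c "
from h import *
st()"
```

```text
t 13.58 tray xy 29.75 -30.52 z 30.7 rpy [-1.7998e+02 -1.0000e-02 -1.2580e+01] F tray 0.51 1.59 4.68 gap 23.68
```

```bash
python3 - <<'E'
from h import *
s=snap('side','side7');t=snap('top','top7')
crop(s,270,210,350,290,'a',5);crop(t,290,170,390,250,'b',4)
a=cv2.imread('pics/a.png');b=cv2.imread('pics/b.png');b=cv2.copyMakeBorder(b,0,80,0,0,cv2.BORDER_CONSTANT)
cv2.imwrite('pics/c7.png',np.hstack([a,b]))
Cs=np.array([530.87,-111.85])
for yc in(-26,-28,-30):
    P=[np.r_[Cs+x*ex+(yc-28.5)*ey,20] for x in(1,57)]+[np.r_[Cs+x*ex+(yc-12)*ey,20] for x in(17.3,41.3)]
    print(yc,((proj("side",P)-[270,210])*5+2).round(0).tolist())
E
```

```text
-26 [[114.0, 322.0], [272.0, 310.0], [151.0, 295.0], [217.0, 290.0]]
-28 [[115.0, 325.0], [273.0, 313.0], [152.0, 298.0], [218.0, 293.0]]
-30 [[117.0, 328.0], [275.0, 316.0], [153.0, 301.0], [219.0, 296.0]]
```

View pics/c7.png

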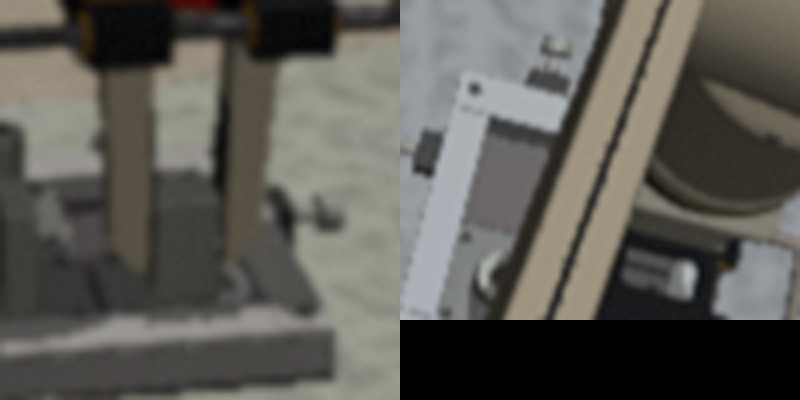

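Call:
carry_out(commands=[[0, 0, 0, 0, 0, 0], [0, 0, 0, 0, 0, 0], [0, 0.0003, 0, 0, 0, 0], [0, 0.0006, 0, 0, 0, 0], [0, 0.0009, 0, 0, 0, 0], [0, 0.0009, 0, 0, 0, 0]], grip_force=14)

```text
time_s: 14.18
tool_pos: [552.0, -150.3, 30.7]
ee_rot: [-180.0, -0.0, -12.6]
force: [0.7, 0.6, 5.1]
finger_gap: 0.257
```

```bash
python3 -c "
from h import *
st();snap('side','side8')
import cv2
for i in(5,6,7,8):crop(cv2.imread(f'pics/side{i}.png'),285,235,325,280,f'q{i}',10)
import numpy as np
cv2.imwrite('pics/q.png',cv2.resize(np.hstack([cv2.imread(f'pics/q{i}.png') for i in(5,6,7,8)]),(800,225)))
"
```

```text
t 14.18 tray xy 29.72 -31.44 z 30.66 rpy [-179.98   -0.    -12.58] F tray 0.54 0.74 5.06 gap 23.93
```

View pics/q.png

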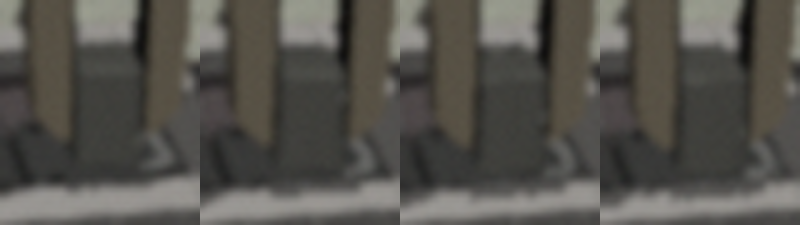

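The prism moves along with the fingers, so there is no wall yet. I'll continue in small steps.

Call:
carry_out(commands=[[0, 0.0003, 0, 0, 0, 0], [0, 0.0006, 0, 0, 0, 0], [0, 0.0009, 0, 0, 0, 0], [0, 0.0009, 0, 0, 0, 0]], grip_force=10)

```text
time_s: 14.57
tool_pos: [552.0, -150.9, 30.7]
ee_rot: [-180.0, -0.0, -12.6]
force: [0.8, 2.3, 4.8]
finger_gap: 0.258
```

```bash
python3 -c "
from h import *
st()"
```

```text
t 14.57 tray xy 29.77 -32.08 z 30.7 rpy [-1.7996e+02 -1.0000e-02 -1.2580e+01] F tray 0.27 2.41 4.76 gap 24.04
```

Call:
carry_out(commands=[[0, 0.0003, 0, 0, 0, 0], [0, 0.0006, 0, 0, 0, 0], [0, 0.0009, 0, 0, 0, 0], [0, 0.0009, 0, 0, 0, 0]])

```text
time_s: 14.9
tool_pos: [551.9, -151.0, 30.7]
ee_rot: [-179.9, -0.0, -12.6]
force: [0.3, 5.7, 6.0]
finger_gap: 0.259
```

```bash
python3 -c "
from h import *
st()"
```

```text
t 14.9 tray xy 29.77 -32.18 z 30.74 rpy [-1.7989e+02 -1.0000e-02 -1.2570e+01] F tray -0.99 5.63 5.97 gap 24.09
```

Wall found, with 5.6 N at the tool. I'll unload, release, then lift and turn toward the round.

Call:
carry_out(commands=[[0, -0.0006, 0, 0, 0, 0], [0, -0.0012, 0, 0, 0, 0], [0, -0.0012, 0, 0, 0, 0], [0, -0.0012, 0, 0, 0, 0], [0, -0.0012, 0, 0, 0, 0]], hand=0.038)

```text
time_s: 15.32
tool_pos: [551.5, -151.2, 30.3]
ee_rot: [180.0, 0.0, -12.6]
force: [0.6, -0.3, 0.4]
finger_gap: 0.407
```

```bash
python3 -c "
from h import *
st();go(-29.25,28.5,80,-102.6)"
```

```text
t 15.32 tray xy 29.36 -32.46 z 30.26 rpy [ 1.80e+02  4.00e-02 -1.26e+01] F tray 0.66 -0.16 0.37 gap 37.84
d tool mm -58.61 -60.97 -49.74 wz 90.0
```

Call:
carry_out(commands=[[0, 0, -0.02, 0, 0, 0], [0, 0, -0.043, 0, 0, 0], [0, 0, -0.05, 0, 0, 0], [-0.02, -0.02, -0.05, 0, 0, 7], [-0.0586, -0.061, -0.05, 0, 0, 14], [-0.0586, -0.061, -0.05, 0, 0, 21], [-0.0586, -0.061, -0.05, 0, 0, 28], [-0.0586, -0.061, -0.05, 0, 0, 35], [-0.0586, -0.061, -0.05, 0, 0, 42], [-0.0586, -0.061, -0.05, 0, 0, 49], [-0.0586, -0.061, -0.05, 0, 0, 56], [-0.0586, -0.061, -0.05, 0, 0, 63], [-0.0586, -0.061, -0.05, 0, 0, 70], [-0.0586, -0.061, -0.05, 0, 0, 77], [-0.0586, -0.061, -0.05, 0, 0, 84], [-0.0586, -0.061, -0.05, 0, 0, 90], [-0.0586, -0.061, -0.05, 0, 0, 90], [-0.0586, -0.061, -0.05, 0, 0, 90]])

```text
time_s: 16.82
tool_pos: [507.8, -78.9, 80.3]
ee_rot: [180.0, -0.0, -102.4]
force: [-0.5, -0.1, -1.3]
finger_gap: 0.415
```

```bash
python3 -c "
from h import *
st();go(-29.25,28.5,29.5,-102.6)
s=snap('side','side9');crop(s,220,170,360,310,'a',4)
t=snap('top','top9');crop(t,270,165,400,285,'b',2)
"
```

```text
t 16.82 tray xy -29.01 28.59 z 80.3 rpy [ 179.99   -0.   -102.4 ] F tray -0.46 -0.2 -1.32 gap 38.64
d tool mm 0.09 0.24 50.8 wz 0.2
```

View pics/a.png

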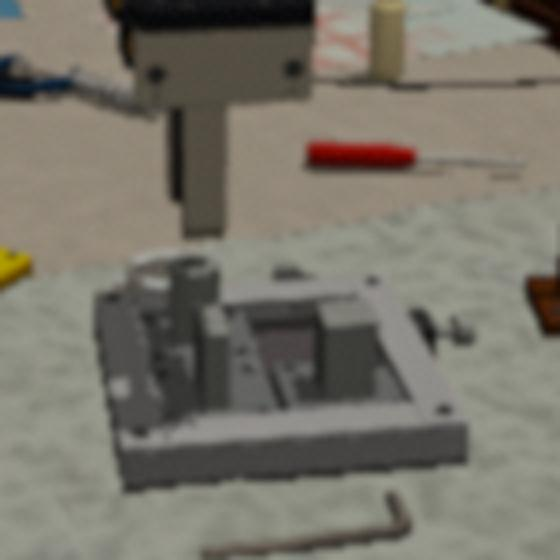

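View pics/b.png

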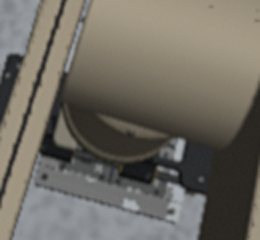

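Side view: the square is in side_b, the bar is in the opposite place, the gauge corner is empty, and the fingers are above the round. Descend and grip.

Call:
carry_out(commands=[[0, 0, 0.015, 0, 0, 0], [0, 0, 0.027, 0, 0, 0], [0, 0, 0.036, 0, 0, 0], [0, 0, 0.043, 0, 0, 0], [0, 0, 0.048, 0, 0, 0], [0, 0, 0.051, 0, 0, 0], [0, 0, 0.051, 0, 0, 0]])

```text
time_s: 17.5
tool_pos: [507.4, -78.7, 28.9]
ee_rot: [179.9, 0.0, -102.6]
force: [-0.1, -0.1, -0.1]
finger_gap: 0.405
```

Call:
carry_out(commands=[[0, 0, 0, 0, 0, 0], [0, 0, 0, 0, 0, 0], [0, 0, 0, 0, 0, 0], [0, 0, 0, 0, 0, 0], [0, 0, 0, 0, 0, 0], [0, 0, 0, 0, 0, 0], [0, 0, 0, 0, 0, 0], [0, 0, 0, 0, 0, 0]], hand=0.0, grip_force=12)

```text
time_s: 18.17
tool_pos: [508.5, -78.9, 30.2]
ee_rot: [-179.9, 0.0, -102.6]
force: [0.9, 0.8, 4.5]
finger_gap: 0.257
```

```bash
python3 -c "
from h import *
st()"
```

```text
t 18.17 tray xy -28.36 28.7 z 30.17 rpy [-179.93    0.   -102.59] F tray 0.68 1.02 4.5 gap 23.89
```

Call:
carry_out(commands=[[0.0002, -0.002, -0.0003, 0, 0, 0], [0.0005, -0.005, -0.0005, 0, 0, 0], [0.0005, -0.009, -0.0005, 0, 0, 0], [0.0005, -0.013, -0.0005, 0, 0, 0], [0.0005, -0.017, -0.0005, 0, 0, 0], [0.0005, -0.02, -0.0005, 0, 0, 0], [0.0005, -0.022, -0.0005, 0, 0, 0], [0.0005, -0.024, -0.0005, 0, 0, 0], [0.0005, -0.025, -0.0005, 0, 0, 0], [0.0005, -0.026, -0.0005, 0, 0, 0], [0.0005, -0.027, -0.0005, 0, 0, 0], [0.0005, -0.028, -0.0005, 0, 0, 0], [0.0005, -0.029, -0.0005, 0, 0, 0], [0.0005, -0.03, -0.0005, 0, 0, 0]])

```text
time_s: 19.33
tool_pos: [536.7, -85.9, 30.1]
ee_rot: [179.9, -0.0, -102.6]
force: [-3.3, 0.8, 5.4]
finger_gap: 0.254
```

```bash
python3 -c "
from h import *
st()"
```

```text
t 19.33 tray xy 0.74 28.05 z 30.14 rpy [ 1.7995e+02 -1.0000e-02 -1.0259e+02] F tray -3.42 0.02 5.39 gap 23.61
```

Call:
carry_out(commands=[[0, -0.001, 0, 0, 0, 0], [0, -0.002, 0, 0, 0, 0], [0, -0.003, 0, 0, 0, 0], [0, -0.004, 0, 0, 0, 0], [0, -0.004, 0, 0, 0, 0]])

```text
time_s: 19.75
tool_pos: [541.1, -86.9, 30.2]
ee_rot: [180.0, -0.0, -102.6]
force: [-0.2, -0.8, 3.1]
finger_gap: 0.259
```

```bash
python3 -c "
from h import *
st();s=snap('side','side10');crop(s,220,170,360,310,'a',5)"
```

```text
t 19.75 tray xy 5.18 28.06 z 30.22 rpy [ 1.8000e+02 -1.0000e-02 -1.0259e+02] F tray 0.02 -0.79 3.07 gap 24.12
```

View pics/a.png

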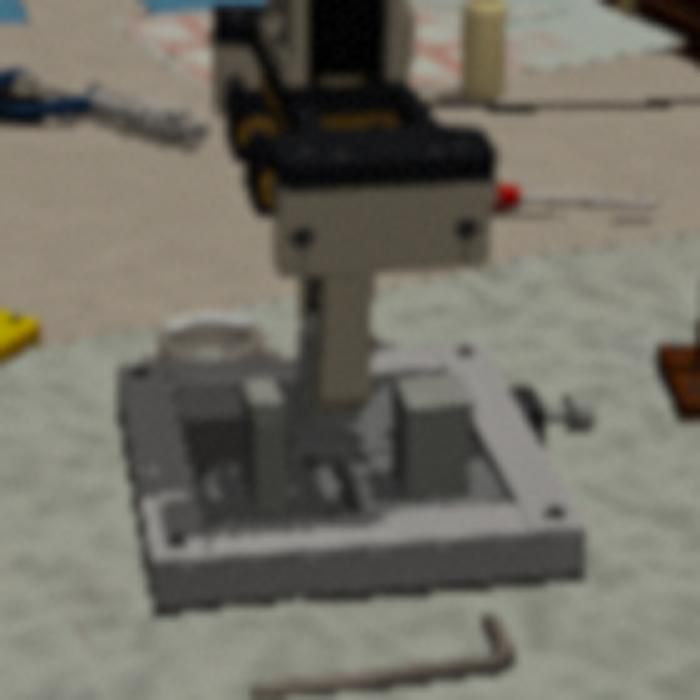

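The round is sliding along with the gripper and the force is near zero. I'll move to about x = 27, then feel for the stop.

Call:
carry_out(commands=[[0, -0.002, 0, 0, 0, 0], [0, -0.004, 0, 0, 0, 0], [0, -0.006, 0, 0, 0, 0], [0, -0.008, 0, 0, 0, 0], [0, -0.01, 0, 0, 0, 0], [0, -0.012, 0, 0, 0, 0], [0, -0.014, 0, 0, 0, 0], [0, -0.016, 0, 0, 0, 0], [0, -0.018, 0, 0, 0, 0], [0, -0.019, 0, 0, 0, 0], [0, -0.02, 0, 0, 0, 0], [0, -0.021, 0, 0, 0, 0], [0, -0.0215, 0, 0, 0, 0], [0, -0.022, 0, 0, 0, 0]])

```text
time_s: 20.97
tool_pos: [562.3, -91.5, 30.1]
ee_rot: [180.0, -0.0, -102.6]
force: [-3.4, 0.2, 5.2]
finger_gap: 0.258
```

```bash
python3 -c "
from h import *
st()"
```

```text
t 20.97 tray xy 26.9 28.13 z 30.14 rpy [ 179.97   -0.   -102.59] F tray -3.34 -0.58 5.19 gap 23.96
```

Call:
carry_out(commands=[[0, -0.0003, 0, 0, 0, 0], [0, -0.0006, 0, 0, 0, 0], [0, -0.0009, 0, 0, 0, 0], [0, -0.0012, 0, 0, 0, 0], [0, -0.0015, 0, 0, 0, 0], [0, -0.0018, 0, 0, 0, 0], [0, -0.0021, 0, 0, 0, 0], [0, -0.0021, 0, 0, 0, 0]])

```text
time_s: 21.63
tool_pos: [564.5, -92.0, 30.2]
ee_rot: [180.0, -0.0, -102.6]
force: [-1.3, 0.7, 4.5]
finger_gap: 0.259
```

```bash
python3 -c "
from h import *
st()"
```

```text
t 21.63 tray xy 29.19 28.11 z 30.18 rpy [ 180.     -0.   -102.59] F tray -1.39 0.39 4.53 gap 24.1
```

Call:
carry_out(commands=[[0, -0.0003, 0, 0, 0, 0], [0, -0.0006, 0, 0, 0, 0], [0, -0.0009, 0, 0, 0, 0], [0, -0.0012, 0, 0, 0, 0], [0, -0.0015, 0, 0, 0, 0], [0, -0.0015, 0, 0, 0, 0]])

```text
time_s: 22.13
tool_pos: [566.0, -92.3, 30.2]
ee_rot: [-180.0, -0.0, -102.6]
force: [-2.2, 0.8, 4.5]
finger_gap: 0.256
```

```bash
python3 -c "
from h import *
st()"
```

```text
t 22.13 tray xy 30.72 28.16 z 30.17 rpy [-180.     -0.   -102.59] F tray -2.29 0.26 4.52 gap 23.83
```

Call:
carry_out(commands=[[0, -0.0003, 0, 0, 0, 0], [0, -0.0006, 0, 0, 0, 0], [0, -0.0009, 0, 0, 0, 0], [0, -0.0012, 0, 0, 0, 0], [0, -0.0015, 0, 0, 0, 0], [0, -0.0015, 0, 0, 0, 0]])

```text
time_s: 22.63
tool_pos: [567.5, -92.7, 30.2]
ee_rot: [-180.0, -0.0, -102.6]
force: [-0.2, 0.3, 4.1]
finger_gap: 0.255
```

```bash
python3 -c "
from h import *
st()"
```

```text
t 22.63 tray xy 32.23 28.15 z 30.17 rpy [-180.     -0.   -102.59] F tray -0.29 0.27 4.11 gap 23.76
```

Call:
carry_out(commands=[[0, -0.0003, 0, 0, 0, 0], [0, -0.0006, 0, 0, 0, 0], [0, -0.0009, 0, 0, 0, 0], [0, -0.0012, 0, 0, 0, 0], [0, -0.0015, 0, 0, 0, 0], [0, -0.0015, 0, 0, 0, 0]])

```text
time_s: 23.13
tool_pos: [569.0, -93.0, 30.2]
ee_rot: [-180.0, -0.0, -102.6]
force: [-1.3, -0.5, 4.2]
finger_gap: 0.259
```

```bash
python3 -c "
from h import *
st()"
```

```text
t 23.13 tray xy 33.76 28.17 z 30.2 rpy [-179.99   -0.   -102.59] F tray -1.17 -0.78 4.18 gap 24.13
```

Call:
carry_out(commands=[[0, -0.0003, 0, 0, 0, 0], [0, -0.0006, 0, 0, 0, 0], [0, -0.0009, 0, 0, 0, 0], [0, -0.0012, 0, 0, 0, 0], [0, -0.0012, 0, 0, 0, 0]])

```text
time_s: 23.55
tool_pos: [570.0, -93.2, 30.1]
ee_rot: [180.0, -0.0, -102.6]
force: [-2.6, 0.1, 5.7]
finger_gap: 0.255
```

```bash
python3 -c "
from h import *
st();s=snap('side','side11');crop(s,220,170,360,310,'a',5)"
```

```text
t 23.55 tray xy 34.75 28.17 z 30.14 rpy [ 179.98   -0.   -102.59] F tray -2.55 -0.45 5.73 gap 23.75
```

View pics/a.png

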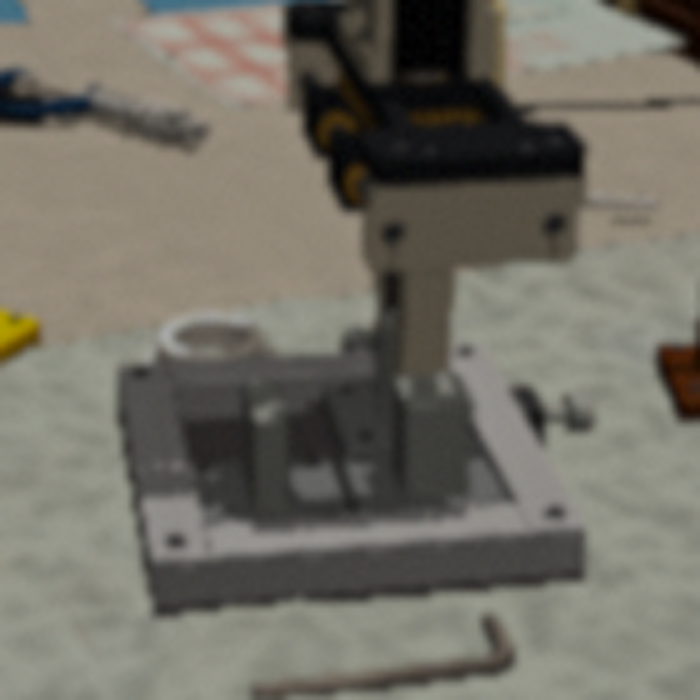

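Call:
carry_out(commands=[[0, -0.0003, 0, 0, 0, 0], [0, -0.0006, 0, 0, 0, 0], [0, -0.0009, 0, 0, 0, 0], [0, -0.0009, 0, 0, 0, 0]])

```text
time_s: 23.93
tool_pos: [570.1, -93.2, 30.1]
ee_rot: [179.9, -0.0, -102.6]
force: [-6.0, 1.2, 9.9]
finger_gap: 0.259
```

```bash
python3 -c "
from h import *
st()"
```

```text
t 23.93 tray xy 34.89 28.18 z 30.12 rpy [ 179.89   -0.   -102.59] F tray -6.14 -0.18 9.91 gap 24.05
```

Stop contact at x = 34.9, with 6 N and no more motion. I'll firm the grip and raise the press toward 10 N.

Call:
carry_out(commands=[[0, 0, 0, 0, 0, 0], [0, -0.0003, 0, 0, 0, 0], [0, -0.0006, 0, 0, 0, 0], [0, -0.0008, 0, 0, 0, 0], [0, -0.0008, 0, 0, 0, 0]], grip_force=22)

```text
time_s: 24.35
tool_pos: [570.2, -93.2, 30.1]
ee_rot: [179.8, -0.0, -102.6]
force: [-10.0, 1.6, 11.7]
finger_gap: 0.259
```

```bash
python3 -c "
from h import *
st()"
```

```text
t 24.35 tray xy 34.98 28.18 z 30.13 rpy [ 179.8    -0.   -102.58] F tray -10.13 -0.58 11.69 gap 24.04
```

10 N. Hold for about 0.6 s.

Call:
carry_out(commands=[[0, 0, 0, 0, 0, 0], [0, 0, 0, 0, 0, 0], [0, 0, 0, 0, 0, 0], [0, 0, 0, 0, 0, 0], [0, 0, 0, 0, 0, 0], [0, 0, 0, 0, 0, 0], [0, 0, 0, 0, 0, 0]])

```text
time_s: 24.93
tool_pos: [570.2, -93.2, 30.1]
ee_rot: [179.8, -0.0, -102.6]
force: [-10.0, 1.4, 12.9]
finger_gap: 0.258
```

```bash
python3 -c "
from h import *
st()"
```

```text
t 24.93 tray xy 34.98 28.16 z 30.1 rpy [ 179.8    -0.   -102.58] F tray -10.07 -0.86 12.88 gap 24.01
```

Pressed steadily at 10 N. I'll unload, open and lift.

Call:
carry_out(commands=[[0, 0.0005, 0, 0, 0, 0], [0, 0.001, 0, 0, 0, 0], [0, 0.0014, 0, 0, 0, 0], [0, 0.0014, 0, 0, 0, 0]])

```text
time_s: 25.27
tool_pos: [570.0, -93.2, 30.1]
ee_rot: [180.0, -0.0, -102.6]
force: [-4.3, 1.0, 6.5]
finger_gap: 0.257
```

Call:
carry_out(commands=[[0, 0, 0, 0, 0, 0], [0, 0, 0, 0, 0, 0], [0, 0, 0, 0, 0, 0], [0, 0, 0, 0, 0, 0], [0, 0, 0, 0, 0, 0], [0, 0, 0, 0, 0, 0]], hand=0.038)

```text
time_s: 25.77
tool_pos: [570.3, -93.3, 30.0]
ee_rot: [180.0, 0.0, -102.6]
force: [0.8, -0.9, 0.3]
finger_gap: 0.407
```

```bash
python3 -c "
from h import *
st()"
```

```text
t 25.77 tray xy 35.11 28.16 z 29.97 rpy [ 179.99    0.   -102.59] F tray 1.02 -0.69 0.34 gap 37.87
```

Released. I'll lift clear and swing aside toward -y so the top camera can see the tray.

Call:
carry_out(commands=[[0, 0, -0.01, 0, 0, 0], [0, 0, -0.03, 0, 0, 0], [0, 0, -0.06, 0, 0, 0], [0, 0, -0.1, 0, 0, 0], [0, 0, -0.14, 0, 0, 0], [0.04, 0, -0.17, 0, 0, 0], [0.08, 0, -0.18, 0, 0, 0], [0.12, 0, -0.18, 0, 0, 0], [0.16, 0, -0.18, 0, 0, 0], [0.2, 0, -0.18, 0, 0, 0], [0.24, 0, -0.18, 0, 0, 0], [0.28, 0, -0.18, 0, 0, 0], [0.32, 0, -0.18, 0, 0, 0], [0.36, 0, -0.18, 0, 0, 0], [0.36, 0, -0.18, 0, 0, 0], [0.36, 0, -0.18, 0, 0, 0], [0.36, 0, -0.18, 0, 0, 0], [0.36, 0, -0.18, 0, 0, 0]])

```text
time_s: 27.27
tool_pos: [492.4, -443.6, 210.6]
ee_rot: [-180.0, 0.0, -102.5]
force: [-0.3, 0.1, -0.2]
finger_gap: 0.411
```

```bash
python3 - <<'E'
from h import *
st();t=snap('top','top12');s=snap('side','side12');crop(t,260,165,400,285,'topc12',5)
crop(s,220,210,360,310,'sidec12',5)
g=cv2.cvtColor(t,cv2.COLOR_BGR2GRAY)
E
```

```text
t 27.27 tray xy 35.52 -330.72 z 210.62 rpy [-1.7998e+02  1.0000e-02 -1.0253e+02] F tray -0.33 0.07 -0.24 gap 38.21
```

View pics/topc12.png

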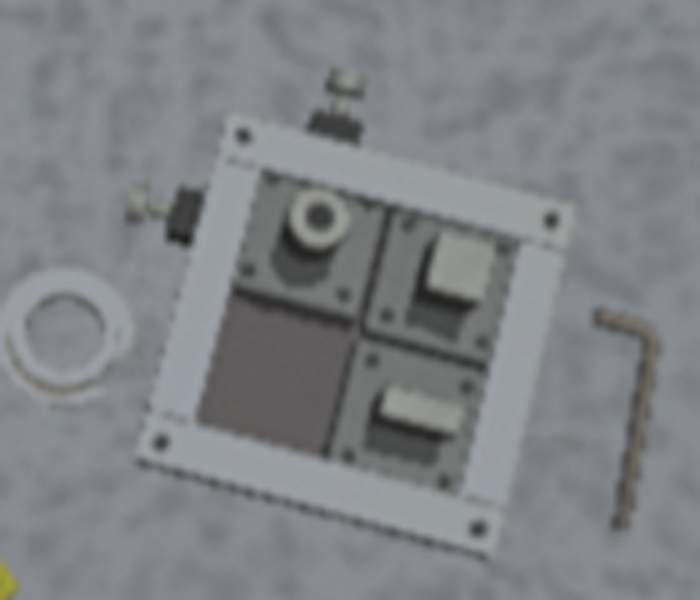

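View pics/sidec12.png

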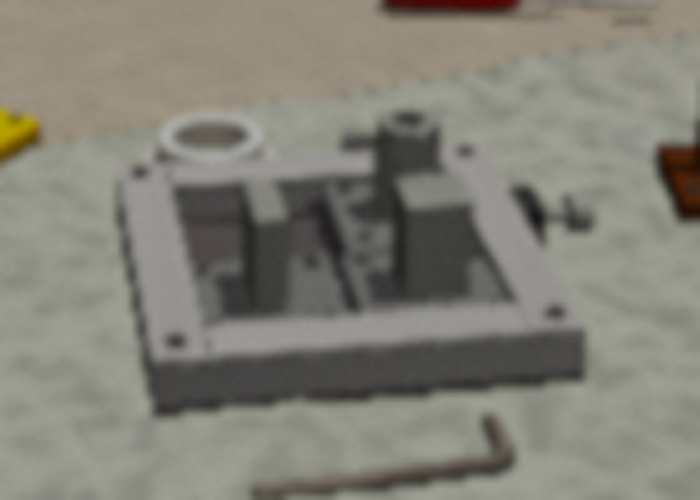

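All is clear: the round is in the gauge corner at top crop (318,220), the square in side_b at (460,268), the bar in the opposite place at (420,412), and side_a is empty. I'll check positions in numbers.

```bash
python3 - <<'E'
from h import *
t=cv2.imread("pics/top12.png");g=cv2.cvtColor(t,cv2.COLOR_BGR2GRAY)
C=np.array([528.96,-114.3])
for nm,(cx,cy) in(("round",(324,208)),("square",(352,218)),("bar",(344,247))):
    m=9;w=cv2.resize(g[cy-m:cy+m,cx-m:cx+m],None,fx=4,fy=4,interpolation=cv2.INTER_CUBIC)
    th=150 if 0 else (np.percentile(w,97)+np.percentile(w,50))/2
    n,l,s,c=cv2.connectedComponentsWithStats((w>th).astype(np.uint8));k=1+np.argmax(s[1:,4])
    cn=max(cv2.findContours((l==k).astype(np.uint8),cv2.RETR_EXTERNAL,cv2.CHAIN_APPROX_NONE)[0],key=cv2.contourArea)
    q=cv2.minAreaRect(cn);p=((np.array(q[0])+.5)/4-.5)+[cx-m,cy-m]
    P=plane("top",[p],58)[0,:2]-C;print(nm,p.round(1),np.round(q[1],0),"tray",(P@ex).round(1),(P@ey).round(1))
E
```

```text
round [323.6 207.9] [40. 44.] tray 33.5 28.5
square [352.1 217.6] [45. 43.] tray 29.5 -30.3
bar [344.2 246.2] [61. 21.] tray -29.4 -28.6
```

```bash
python3 -c "
from station import *
print(close_job())"
```

```text
the job is handed in; nothing more can be done
None
```

The round sample's carrier is in the gauging corner, pressed on its stop screw and released. I handed the job in at about 27 s of the 72 s allowed, and it returned no verdict.

**Moves:** I slid the bar's carrier to the opposite place, then the square's to side_b. Last, I slid the round's along +x into the gauging corner until it met stop_x. I pressed it there at 10 N for about 0.6 s, unloaded, let go and moved the arm clear.

**Last checks (top view, tray x, y in mm):**

| Carrier | Measured position | Centre of its place |
|---|---|---|
| Round | (33.5, 28.5) | (29.25, 29.25) |
| Square | (29.5, -30.3) | (29.25, -29.25) |
| Bar | (-29.4, -28.6) | (-29.25, -29.25) |

- **Limits:** All three are well inside their limits of 13 mm (round) and 6 mm (square and bar). The bush and the hexagon key look unmoved by eye.
- **Forces:** The highest sideways force I read at the wrist was about 10 N. I read forces only between moves, never during one.

**What disagreed:**
- **Square's wall contact:** The gripper met the -y wall about 2 mm later than the camera geometry predicted. It may have slipped on the sample or the calibration may be off; the final picture puts the carrier correctly.
- **Round's stop position:** By gripper reading it came home at x = 34.9, against 33.5 in the picture, which is within the calibration's accuracy.

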